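Shut the feeder lid, jack up the feeder and hold it

ROBOT

A 7-joint arm with a two-finger parallel gripper is mounted at the origin on the work surface. World frame = base frame: x ahead of the robot, y to its left, z up, the work surface at z = 0. Lengths are in m, angles in degrees, forces in N, time in s.
With the tool pointing down it reaches from about 0.35 to 0.9 m from the base axis. Payload 7.2 kg.
Tool frame: the origin (TCP) lies at the very end of the fingers, on their centre line; the grasp point (between the pads) lies 19 mm behind it (r.grip_point_offset is the distance from the TCP to the grasp point, in m); z points along the fingers, y is the direction in which the jaws open and shut (so a half turn about z gives the same grasp; the last joint's range is limited). The gripper opens to 85 mm and grips with 20 to 120 N. Pads are 22 mm wide; open, the fingers measure 114 mm over their backs; the gripper's body (76 mm by 85 mm) begins 54 mm behind the grasp point. The pads swing forward as they close: fully open they stand 13 mm farther back than shut.
Start: joints at [-80.684, 23.554, -0.728, 91.456, 0.321, 64.991, -4.71], TCP at [0.143, 0.608, 0.231] pointing down, gripper open.
Joint ranges: [-169.25, 169.25], [-16.82, 113.86], [-84.01, 82.57], [7.8, 145.47], [-59.2, 239.2], [7.22, 106.19], [-163.78, 163.78]. Speed limits (degrees/s): [136.94, 136.94, 172.46, 172.46, 180, 180, 180].

INTERFACE

Orientations are given as [roll, pitch, yaw] about the fixed x, y, z axes, in that order (R = Rz(yaw) Ry(pitch) Rx(roll)).
In Python, from cell import r gives the robot as it stands.
- The arm moves only by the tool drive_tool, never from a script. Its argument "rows" is a list of rows, each a list of 2 entries, a list of its own where there are three numbers: the shift along the tool's x, y, z in m, then the turn about the tool's z in rad. A call has 1 to 10 rows; each row shifts and turns the pose as measured when the row begins, along the tool's axes as they then stand; what a row does not reach is not made up. A row lasts 1/12 s, in which the tool goes at most 41.7 mm and 7.16 degrees, less where a joint would pass 70% of its speed; a pose out of reach is approached as far as the arm can. A call is refused whole if a number of a shift passes 0.0417 or a number of a turn 0.125, either way. A call with a gripper value outside its range is refused whole. "jaw" is the finger opening in m, from 0 to 0.0854, set as the call begins (left out, the last holds). The fingers move at their own pace and stop on an object; "force" is the grip in N (left out, the last holds). Time passes only in rows, so rows that do not move let the fingers close. It gives the time, the measured TCP pose, the force and the opening at its end, in the units of the state.
- r.get_obs(): the state, without advancing time (a new reading comes with each control period).
- r.capture(name): name is "side" or "top"; returns the picture (400x640x3 uint8, red, green, blue); there is no depth.
- r.get_calibration(name): a dict with "vertical_fov" (degrees; the focal length in pixels is half the picture's height over the tangent of half this angle, whatever the lens; pixels are square), "cx", "cy" (the principal point, pixels), "k1" (the pictures are not rectified: a ray, as slopes to the right and down, at radius r is drawn at 1 + k1 r^2 times it, then the intrinsics apply), "position" and "orientation" of the camera in the world. Camera axes: x right, y down, z forward; pixel columns grow to the right and rows downward; lengths in m; the calibration is good to about 2 mm. A picture is of the moment at which its call begins. get_calibration takes no time and is no camera call.
- r.finish_job(): hands the job in, once; it reports no verdict.
Trained networks look in the newest picture that a camera, given by its name, has taken for a name from the list of things; names that differ only in an ending like _2 or _b are one class to them, and where a whole thing is asked for, a point or a joint stands for the part that bears it (a point fixed in the world has none). Each returns a list of dicts, best first, with "p" (0 to 1); they miss things now and then, are a little off and sometimes report something else, mostly with a low value. They report only what shows in the picture. A call takes as long as a camera call. They do not tell look-alikes from the thing itself.
- r.look_for(label, camera): "rect" ([left, top, width, height] in pixels, round what is visible of it).
- r.place_of(label, camera): "point" ([row, column] in pixels: a listed point, or the origin of a listed thing).
The state is a dict: "t": time; "joint_positions": joint angles; "dq": joint speeds; "tau": joint torques, N m; "tool_pos": TCP position; "orientation": TCP orientation; "force": force on the tool from outside, world axes, zero at the start; "moment": the same for the moment, N m; "opening": finger opening in m.
Only numpy, scipy, OpenCV 4.12 (cv2) and the standard library are available. Lean on these libraries where they do the work, as an engineer would, in place of code of your own. Each camera call takes 0.05 s, during which the arm holds its last target.

TASK

The loaded parts feeder has to be held raised at its lift lug so that somebody can get at its rest: first shut its lid fully, then bring the small lever jack over, stand it flat on the table with its saddle centred under the marked lift pad, and let go of it. Pump the jack's handle once (fully down, so that the feeder rises, then all the way back up) to seat it, then push the handle fully down again and finish holding it down with the gripper, the feeder raised on the jack and the lid still shut. Leave everything else on the table where it is.

Things in the scene. Friction and masses are not known exactly. Their poses are not given: they have to be found in the camera images.
- stand: Fixed dark steel base plate 220 x 200 x 12 of the parts feeder; origin at the centre of its underside, on the table. Its +y points to the feeder's hinges, -y to the lift lug. Over it sits the feeder, a grey open box 200 (x) x 160 (y), rim 120 above the table, with an aluminium lid hinged along its +y rim and a lift lug on its -y side.
- feeder (a joint): Tilt of the feeder about the hinge on its +y side: 0 = resting level, grows (rad) as the lug side rises. The hinge lies 80 mm from the stand's centre towards +y, 30 mm above the table. Raised by the jack's full stroke it reads about 0.07. The lug carries a load of 6 to 11 N.
- lid (a joint): Opening angle of the feeder's lid: 0 = fully shut, grows (rad) as its free (-y) edge swings up. It starts partly open and stays at any angle (stiff hinge; 2 to 4 N pressed near its free edge shuts it).
- lid_hinge (a point): Middle of the lid's hinge line, 84 mm from the stand's centre towards the stand's +y, 121 mm above the table. The hinge line runs along the stand's x. The lid reaches 168 mm from it (the 60 mm wide tab in the middle of its free edge 189 mm), is 206 wide and 6 thick; shut, its upper face is 127 mm above the table.
- lid_push (a point): A point in the middle of the lid's width, on its outer (upper) face, 120 mm from the hinge line: a good place to push the lid shut. Moves with the lid.
- lift_point (a point): Centre of the underside of the lift pad, a steel disc (36 dia) under the end of the feeder's lug: 135 mm from the stand's centre towards its -y (55 mm out from the box), 80 mm above the table at rest. The lug is a plate 40 wide, top 94 mm above the table; a round mark with a cross on it stands straight over the pad. Free space beneath.
- jack_grip (a point): Centre of the upright aluminium block of the jack by which to grip it, 75 mm above the jack's underside. The block is 40 long (jack's x) x 34 wide (y, grip across this), its top 100 mm above the underside. Axes of the jack: x towards the saddle, z up.
- jack: The loose lever jack, 0.6 to 1.1 kg; origin on its underside, below the grip block and near the centre of mass; x towards the saddle. Dark base plate 80 wide, 12 thick, from 125 mm behind to 90 mm ahead of the origin; 60 mm ahead stands the column (44 dia) with the saddle; the pump handle sticks out behind.
- saddle_top (a point): Centre of the top of the jack's saddle, a steel disc 40 dia, 60 mm ahead (jack's +x) of the jack's grip block. With the handle up it is 68 mm above the jack's underside, 12 mm below the lift pad; the full handle stroke raises it by 28 mm.
- handle (a joint): Pump handle of the jack: 0 = up (spring-held), grows (rad) as its end is pushed down, 0.5 = fully down at its stop. The saddle rises with it, 56 mm per rad, and sinks again when it is let up: the jack does not hold by itself. With the load it takes about 5 to 11 N on the pad to hold it down.
- handle_pad (a point): Centre of the upper face of the black pad (44 long x 40 wide) on the handle's end, 120 mm behind (-x of the jack) the grip block's centre. 103 mm above the table with the handle up, 59 mm when fully down; the handle's pivot is 90 mm ahead of it, 75 mm above the table, so it moves nearly straight down.
- bottle: Bystander, leave alone: white plastic oil bottle with black cap, 50 dia x 130 tall (mm).
- bearing: Bystander, leave alone: steel bearing ring, 42 dia x 14 high (mm).
- wrench: Bystander, leave alone: steel wrench, 150 x 10 high, lying, (mm).
- screwdriver: Bystander, leave alone: black-handled screwdriver, 170 long, lying (mm).
- block: Bystander, leave alone: steel gauge block 30 x 60 x 20 (mm).
- pin: Bystander, leave alone: dark steel locating pin standing upright, 26 dia x 55 tall (mm).
- jar: Bystander, leave alone: grey plastic jar, 56 dia x 60 tall (mm).
There are look-alikes about, which are no part of the job. What is shaped like the jack but yellow is not meant.

How it is judged (in metres and radians):
On the way, in this order (a step that is already met when the one before it is completed fails the run):
1. the feeder's lid is fully shut (value of joint lid below 0.05 rad), for 0.2 s.
2. the jack stands on the table, let go, with its saddle under the lift pad (horizontal distance between saddle_top and lift_point below 0.012 m and height (world z) of jack_grip below 0.079 m and angle between jack_grip's own z axis and vertical below 0.05 rad and contact force between the fingers and jack below 0.1 N and value of joint handle below 0.08 rad), for 0.2 s.
3. first stroke: handle fully down, feeder raised (value of joint handle above 0.44 rad and value of joint feeder above 0.045 rad), for 0.1 s.
4. handle all the way back up, feeder down at rest (value of joint handle below 0.08 rad and value of joint feeder below 0.01 rad), for 0.1 s.
At the end, for the whole second after the job is handed in: Fingers hold the handle down (over 0.44 rad, over 1 N); feeder tilted over 0.045 rad, resting on the saddle (over 2 N) and not touched by the robot; saddle within 14 mm of the lift point horizontally; jack upright within 0.06 rad; lid under 0.05 rad (all of step 3 and value of joint lid below 0.05 rad and horizontal distance between saddle_top and lift_point below 0.014 m and angle between jack_grip's own z axis and vertical below 0.06 rad and contact force between the fingers and handle above 1 N and contact force between saddle and feeder above 2 N and contact force between each of the arm, the fingers and feeder below 0.3 N); the arm keeps its last pose, push and grip.
It fails at once if one of the bystanders is moved by more than 30 mm (distance of any of bottle, bearing, wrench, screwdriver, block, pin, jar from where it was at the start of the episode above 0.03 m).
It also fails if it takes over 72 s, if anything falls off the work surface, if the arm or the gripper's body presses on something with over 40 N, if the wrist force passes 120 N, or if a joint passes its speed limit or range.

## Working session

There is one attempt and no reset: what is moved stays moved. The work goes in short steps, Python scripts to look and compute and a tool call to move; the robot and the scene stay as the last step left them, time stands still between calls to the robot, and variables do not carry over. Pictures are saved under pics/ and viewed, and the job is handed in when it is done.

Besides the shell and the picture viewer there is one more tool, called after ">>>" by a JSON object that holds its "op" and its "data", one argument or row to a line. drive_tool: Moves the arm, as the interface text tells. Its arguments: {"type":"object","properties":{"rows":{"type":"array"},"jaw":{"type":"number"},"force":{"type":"number"}},"required":["rows"]}

```bash
ls; mkdir -p pics; python3 - <<'E'
from cell import r
import cv2
for n in ["side","top"]:
    im=r.capture(n); cv2.imwrite(f"pics/{n}0.png",im[:,:,::-1]); print(n,r.get_calibration(n))
    for l in ["jack","stand","lid_push","lift_point","jack_grip","saddle_top","handle_pad","lid_hinge"]:
        print(l,[( [round(v) for v in d['point']],round(d['p'],2)) for d in r.place_of(l,n)][:4])
o=r.get_obs();print(o)
E
```

```text
pics
side {'vertical_fov': 52.55957964721793, 'cx': 318.44903087059345, 'cy': 193.56545094696457, 'k1': -0.005487152942941353, 'position': array([ 0.15704812, -0.81377391,  0.79949851]), 'orientation': array([-128.75154358,   -0.75076588,  -27.9375928 ])}
jack [([321, 280], 0.79), ([277, 357], 0.64), ([140, 286], 0.34)]
stand [([179, 302], 0.6)]
lid_push [([120, 297], 0.96)]
lift_point [([183, 314], 0.82)]
jack_grip [([259, 361], 0.94), ([300, 278], 0.71)]
saddle_top [([266, 343], 0.76), ([290, 301], 0.52), ([144, 255], 0.3)]
handle_pad [([238, 407], 0.97), ([322, 227], 0.85)]
lid_hinge [([138, 289], 0.93)]
top {'vertical_fov': 45.69057449494771, 'cx': 309.8338423879182, 'cy': 195.51182484192353, 'k1': -0.11993737022532178, 'position': array([ 0.40017964, -0.03925773,  1.57933871]), 'orientation': array([-174.00097401,    0.38195266,  -90.86881076])}
jack [([193, 384], 0.75), ([259, 396], 0.56)]
stand [([183, 256], 0.93)]
lid_push [([177, 240], 0.71), ([191, 387], 0.35)]
lift_point [([181, 295], 0.93), ([250, 316], 0.57)]
jack_grip [([192, 388], 0.86), ([262, 396], 0.61)]
saddle_top [([242, 394], 0.63), ([211, 386], 0.61), ([186, 257], 0.56)]
handle_pad [([154, 395], 0.68), ([195, 386], 0.53)]
lid_hinge [([181, 224], 0.95)]
{'t': 0.9, 'joint_positions': array([-80.6860512 ,  23.55293698,  -0.7281323 ,  91.45562854,
         0.32034277,  64.9912104 ,  -4.70844917]), 'dq': array([-0.01213268,  0.00054401,  0.1075716 , -0.07558056,  0.00461156,
       -0.04644571,  0.00975956]), 'tau': array([ 1.29228603e-03, -6.00400615e+01,  6.81350045e-01, -2.99742687e+01,
        1.38333489e-02,  1.89805229e-03,  2.51735332e-05]), 'tool_pos': array([0.14295126, 0.60843138, 0.23131146]), 'orientation': array([ 1.79997797e+02, -8.22498717e-04,  1.66780497e+02]), 'force': array([-0.09498889, -0.69483085, -0.33137312]), 'moment': array([ 0.01619717, -0.02757554,  0.02300002]), 'opening': 0.085606989521333}
```

View pics/side0.png

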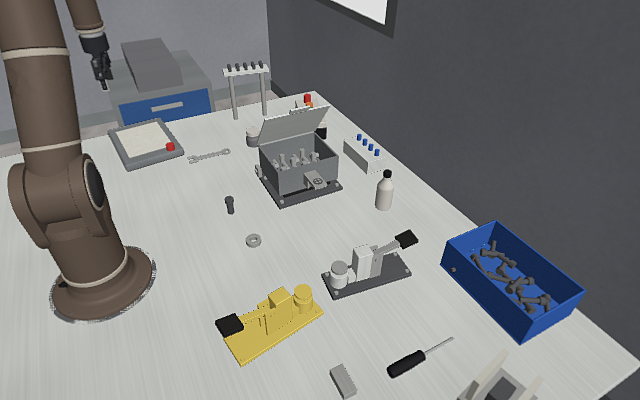

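View pics/top0.png

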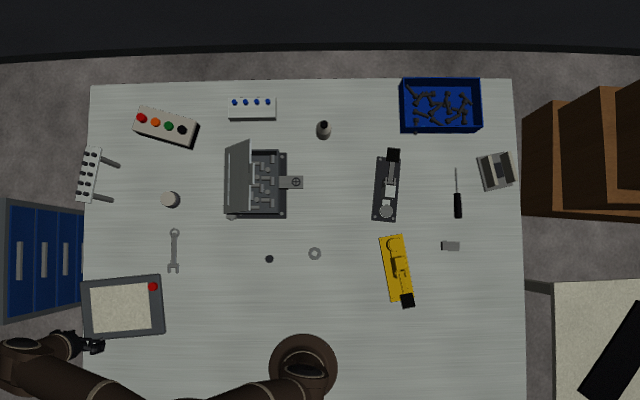

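```bash
cat > h.py <<'E'
import numpy as np, cv2
from scipy.spatial.transform import Rotation as R
from cell import r
def ray(cam,row,col):
    c=r.get_calibration(cam); f=200/np.tan(np.radians(c['vertical_fov']/2))
    K=np.array([[f,0,c['cx']],[0,f,c['cy']],[0,0,1]])
    p=cv2.undistortPoints(np.array([[[col,row]]],float),K,np.array([c['k1'],0,0,0]))[0,0]
    d=R.from_euler('xyz',c['orientation'],degrees=True).as_matrix()@np.array([p[0],p[1],1])
    return c['position'],d/np.linalg.norm(d)
def atz(cam,row,col,z):
    o,d=ray(cam,row,col); return o+d*(z-o[2])/d[2]
def proj(cam,P):
    c=r.get_calibration(cam); f=200/np.tan(np.radians(c['vertical_fov']/2))
    M=R.from_euler('xyz',c['orientation'],degrees=True).as_matrix().T
    K=np.array([[f,0,c['cx']],[0,f,c['cy']],[0,0,1]])
    q,_=cv2.projectPoints(np.atleast_2d(np.asarray(P,float)-c['position']),cv2.Rodrigues(M)[0],np.zeros(3),K,np.array([c['k1'],0,0,0.]))
    return q[:,0,:]
def tri(rs,rt):
    (a,u),(b,v)=ray('side',*rs),ray('top',*rt)
    A=np.stack([u,-v],1); s=np.linalg.lstsq(A,b-a,rcond=None)[0]
    p,q=a+s[0]*u,b+s[1]*v
    return (p+q)/2,np.linalg.norm(p-q)
def dl(cam,label): return [(np.array(d['point']),d['p']) for d in r.place_of(label,cam)]
def tool():
    o=r.get_obs(); return np.array(o['tool_pos']),R.from_euler('xyz',o['orientation'],degrees=True)
def goto(P):  # shift in tool axes needed
    p,Q=tool(); return Q.inv().apply(np.array(P)-p)
E
python3 - <<'E'
from h import *
for l,z in [("jack_grip",.075),("saddle_top",.068),("handle_pad",.103),("lift_point",.08),("lid_push",None),("lid_hinge",.121),("stand",0)]:
    S=dl('side',l);T=dl('top',l)
    print(l,[(s[0].round(1),round(s[1],2),atz('side',*s[0],z).round(3) if z is not None else '') for s in S][:3]);print('   top',[(s[0].round(1),round(s[1],2),atz('top',*s[0],z).round(3) if z is not None else '') for s in T][:3])
    if l in('lid_push','lid_hinge','lift_point'): print('  tri',tri(S[0][0],T[0][0]))
a=cv2.imread('pics/side0.png')[70:220,220:350];cv2.imwrite('pics/c1.png',cv2.resize(a,None,fx=5,fy=4,interpolation=cv2.INTER_CUBIC)[:600])
a=cv2.imread('pics/top0.png')[120:230,210:410];cv2.imwrite('pics/c2.png',cv2.resize(a,None,fx=4,fy=4,interpolation=cv2.INTER_CUBIC))
a=cv2.imread('pics/side0.png')[220:310,310:430];cv2.imwrite('pics/c3.png',cv2.resize(a,None,fx=6,fy=6,interpolation=cv2.INTER_CUBIC))
E
```

```text
jack_grip [(array([258.9, 360.9]), 0.94, array([ 0.562, -0.287,  0.075])), (array([300.2, 277.9]), 0.71, array([ 0.339, -0.305,  0.075]))]
   top [(array([192. , 388.1]), 0.86, array([ 0.566, -0.282,  0.075])), (array([262. , 396.2]), 0.61, array([ 0.343, -0.301,  0.075]))]
saddle_top [(array([265.7, 342.6]), 0.76, array([ 0.516, -0.28 ,  0.068])), (array([289.9, 301.3]), 0.52, array([ 0.398, -0.298,  0.068])), (array([143.5, 255. ]), 0.3, array([0.528, 0.325, 0.068]))]
   top [(array([242.1, 393.9]), 0.63, array([ 0.406, -0.297,  0.068])), (array([211.4, 386.5]), 0.61, array([ 0.504, -0.276,  0.068])), (array([186.5, 257.1]), 0.56, array([0.591, 0.137, 0.068]))]
handle_pad [(array([237.9, 406.7]), 0.97, array([ 0.682, -0.301,  0.103])), (array([322.1, 227.4]), 0.85, array([ 0.223, -0.326,  0.103]))]
   top [(array([154.2, 395.1]), 0.68, array([ 0.683, -0.304,  0.103])), (array([194.7, 385.9]), 0.53, array([ 0.554, -0.27 ,  0.103]))]
lift_point [(array([183.1, 314.3]), 0.82, array([0.598, 0.023, 0.08 ]))]
   top [(array([181.4, 295.1]), 0.93, array([0.604, 0.015, 0.08 ])), (array([249.8, 316.1]), 0.57, array([ 0.386, -0.049,  0.08 ]))]
  tri (array([0.59907458, 0.01615337, 0.08461167]), np.float64(0.008898380177231772))
lid_push [(array([120.2, 296.7]), 0.96, '')]
   top [(array([177.2, 240.5]), 0.71, ''), (array([190.6, 387.4]), 0.35, '')]
  tri (array([0.60601134, 0.16682842, 0.21380905]), np.float64(0.011440876896128776))
lid_hinge [(array([138.4, 288.9]), 0.93, array([0.609, 0.223, 0.121]))]
   top [(array([180.8, 224.4]), 0.95, array([0.604, 0.234, 0.121]))]
  tri (array([0.6088616 , 0.23313986, 0.11494854]), np.float64(0.008849876312631387))
stand [(array([178.7, 302.5]), 0.6, array([0.623, 0.155, 0.   ]))]
   top [(array([183. , 256.2]), 0.93, array([0.611, 0.148, 0.   ]))]
```

View pics/c1.png

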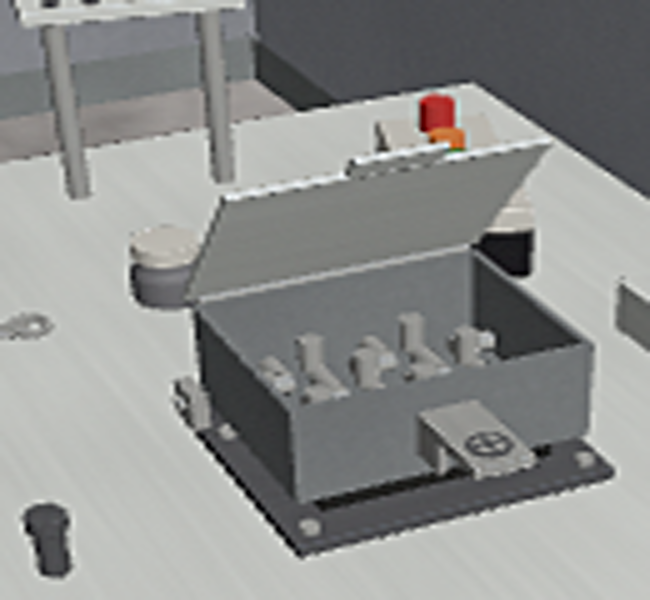

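View pics/c2.png

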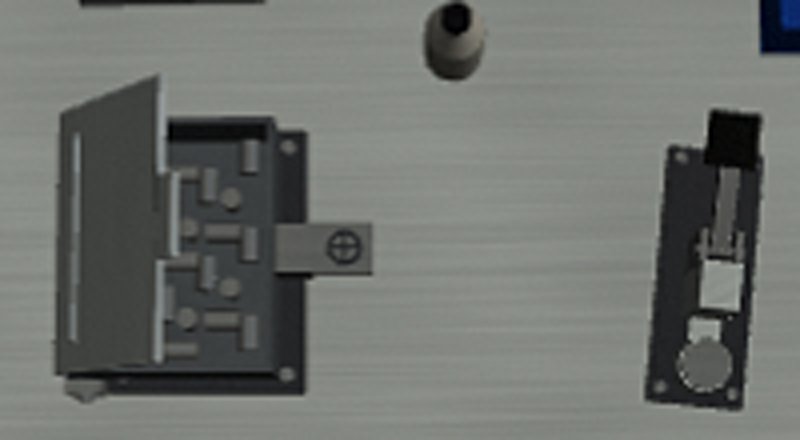

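View pics/c3.png

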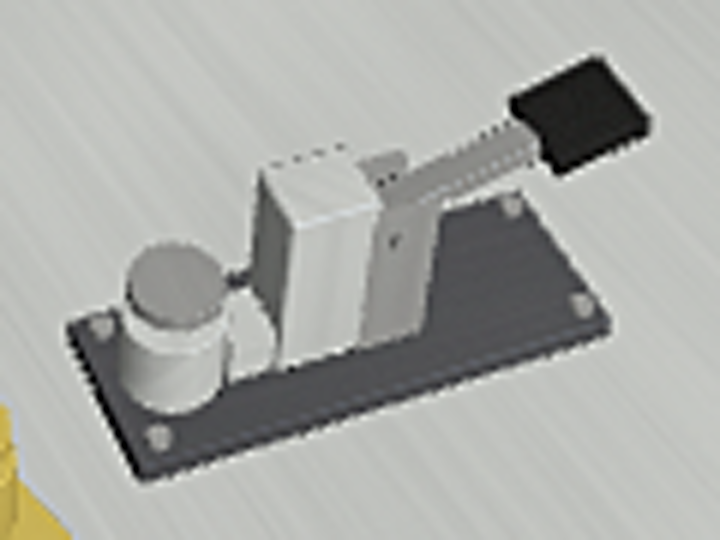

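```bash
python3 - <<'E'
from h import *
def T(x,y,z): return atz('top',120+(y-1.5)/4,210+(x-1.5)/4,z).round(4)
def S1(x,y,z): return atz('side',70+(y-1.5)/4,220+(x-2)/5,z).round(4)
def S3(x,y,z): return atz('side',220+(y-2.5)/6,310+(x-2.5)/6,z).round(4)
print('bolts',T(288,147,.014),T(288,373,.014), 'side',S1(585,460,.014),S1(310,526,.014))
print('mark',T(343,246,.094),S1(490,441,.094))
print('jack bolts',T(680,157,.014),T(660,386,.014),T(733,392,.014),'side',S3(512,205,.014),S3(583,303,.014),S3(103,326,.014),S3(160,436,.014))
print('blk',T(722,286,.1),S3(318,190,.1),'sad',T(704,363,.068),S3(178,287,.068),'pad',T(733,138,.103),S3(582,110,.103))
o=r.get_obs()
E
```

```text
bolts [0.6981 0.0612 0.014 ] [0.5086 0.0628 0.014 ] side [0.6976 0.06   0.014 ] [0.5083 0.0644 0.014 ]
mark [0.6028 0.0132 0.094 ] [0.6046 0.0158 0.094 ]
jack bolts [ 0.6845 -0.267   0.014 ] [ 0.4929 -0.2444  0.014 ] [ 0.4869 -0.3049  0.014 ] side [ 0.6853 -0.2679  0.014 ] [ 0.6786 -0.3269  0.014 ] [ 0.4936 -0.2452  0.014 ] [ 0.4867 -0.3045  0.014 ]
blk [ 0.5656 -0.2844  0.1   ] [ 0.5645 -0.2863  0.1   ] sad [ 0.5075 -0.2732  0.068 ] [ 0.5061 -0.2806  0.068 ] pad [ 0.6831 -0.2967  0.103 ] [ 0.6818 -0.3005  0.103 ]
```

```bash
cat >> h.py <<'E'
def plan(P,yaw=None,step=.04,turn=7.0,n=None):
    "rows (tool axes) to go straight to P, turning about tool z to yaw (deg)"
    p,Q=tool(); P=np.array(P,float); o=r.get_obs()
    dy=0 if yaw is None else (yaw-o['orientation'][2]+180)%360-180   # world yaw change
    n=n or int(max(np.ceil(np.linalg.norm(P-p)/step),np.ceil(abs(dy)/turn),1))
    rows=[]
    for i in range(n):
        s=(R.from_euler('z',dy*i/n,degrees=True)*Q).inv().apply((P-p)/n)
        rows.append([[round(float(v),4) for v in s],round(float(np.radians(-dy/n)),4)])
    print(n,'rows');[print(x) for x in rows]
E
python3 - <<'E'
from h import *
def T(x,y): return (120+(y-1.5)/4,210+(x-1.5)/4)
def S(x,y): return (70+(y-1.5)/4,220+(x-2)/5)
for a,b in [(S(548,145),T(159,77)),(S(222,199),T(160,361)),(S(352,170),T(179,258)),(S(449,150),T(179,175))]:
    P,e=tri(a,b); d=P-np.array([.607,.2335,.121]); print(P.round(3),round(e,4),np.degrees(np.arctan2(d[2],-d[1])),np.hypot(d[1],d[2]))
plan([.55,.26,.36])
E
```

```text
[0.706 0.138 0.252] 0.0004 53.8323011815695 0.16207884402348177
[0.5   0.137 0.257] 0.0024 54.693393102314396 0.1670117670582461
[0.572 0.122 0.27 ] 0.0009 53.088226768495396 0.18626304027338128
[0.631 0.121 0.272] 0.001 53.31313508635566 0.1884440280596312
14 rows
[[-0.034, -0.0176, -0.0092], 0.0]
[[-0.034, -0.0176, -0.0092], 0.0]
[[-0.034, -0.0176, -0.0092], 0.0]
[[-0.034, -0.0176, -0.0092], 0.0]
[[-0.034, -0.0176, -0.0092], 0.0]
[[-0.034, -0.0176, -0.0092], 0.0]
[[-0.034, -0.0176, -0.0092], 0.0]
[[-0.034, -0.0176, -0.0092], 0.0]
[[-0.034, -0.0176, -0.0092], 0.0]
[[-0.034, -0.0176, -0.0092], 0.0]
[[-0.034, -0.0176, -0.0092], 0.0]
[[-0.034, -0.0176, -0.0092], 0.0]
[[-0.034, -0.0176, -0.0092], 0.0]
[[-0.034, -0.0176, -0.0092], 0.0]
```

>>> {"op": "drive_tool", "data": {
  "rows": [
    [[0,0,-0.04],0],
    [[0,0,-0.04],0],
    [[-0.03,-0.015,-0.02],0],
    [[-0.034,-0.0176,-0.005],0],
    [[-0.034,-0.0176,0],0],
    [[-0.034,-0.0176,0],0],
    [[-0.034,-0.0176,0],0],
    [[-0.034,-0.0176,0],0],
    [[-0.034,-0.0176,0],0],
    [[-0.034,-0.0176,0],0]
  ],
  "jaw": 0,
  "force": 40
}}

```text
t: 2.43
tool_pos: [0.372, 0.4128, 0.3405]
orientation: [179.9, -0.2, 167.9]
force: [0.4, 0.6, 0.8]
opening: 0.0
```

```bash
python3 - <<'E'
from h import *
print(r.get_obs()['joint_positions'])
plan([.605,.225,.31])
E
```

```text
[-59.04898428  12.32051174   7.59559118  92.49329731  -1.8841723
  75.27463539  26.79388699]
8 rows
[[-0.0334, -0.0169, 0.0037], 0.0]
[[-0.0334, -0.0169, 0.0037], 0.0]
[[-0.0334, -0.0169, 0.0037], 0.0]
[[-0.0334, -0.0169, 0.0037], 0.0]
[[-0.0334, -0.0169, 0.0037], 0.0]
[[-0.0334, -0.0169, 0.0037], 0.0]
[[-0.0334, -0.0169, 0.0037], 0.0]
[[-0.0334, -0.0169, 0.0037], 0.0]
```

>>> {"op": "drive_tool", "data": {
  "rows": [
    [[-0.033,-0.017,0.003],0],
    [[-0.033,-0.017,0.003],0],
    [[-0.033,-0.017,0.003],0],
    [[-0.033,-0.017,0.003],0],
    [[-0.033,-0.017,0.003],0],
    [[-0.033,-0.017,0.003],0],
    [[-0.033,-0.017,0.003],0],
    [[-0.033,-0.017,0.003],0]
  ]
}}

```text
t: 3.1
tool_pos: [0.6121, 0.2132, 0.318]
orientation: [179.6, 0.0, 168.0]
force: [-0.2, 0.2, 0.2]
opening: -0.0001
```

```bash
python3 - <<'E'
from h import *
p,Q=tool(); print(p)
import numpy as np
# fingertip centre along arc r=.14 about hinge, offset above lid
h=np.array([.605,.2335,.121]); prev=p
for th in [56,46,36,26,16,8,2,-1]:
    t=np.radians(th); P=h+np.array([0,-.14*np.cos(t),.14*np.sin(t)])+np.array([0,np.sin(t),np.cos(t)])*.006+[0,.015*np.sin(t),0]
    print(th,P.round(3),Q.inv().apply(P-prev).round(4)); prev=P
E
```

```text
[0.61206196 0.21320252 0.31796759]
56 [0.605 0.173 0.24 ] [-0.0015 -0.0418  0.0772]
46 [0.605 0.151 0.226] [-0.0044 -0.0209  0.0144]
36 [0.605 0.133 0.208] [-0.0039 -0.0185  0.0176]
26 [0.605 0.117 0.188] [-0.0033 -0.0155  0.0203]
16 [0.605 0.105 0.165] [-0.0025 -0.0121  0.0223]
8 [0.605 0.098 0.146] [-0.0014 -0.0069  0.0189]
2 [0.605 0.094 0.132] [-0.0007 -0.0035  0.0145]
-1 [0.605 0.093 0.125] [-0.0002 -0.0012  0.0073]
```

>>> {"op": "drive_tool", "data": {
  "rows": [
    [[-0.001,-0.02,0.038],0],
    [[-0.001,-0.02,0.038],0],
    [[-0.004,-0.021,0.015],0],
    [[-0.004,-0.019,0.018],0],
    [[-0.003,-0.016,0.021],0]
  ]
}}

```text
t: 3.52
tool_pos: [0.6152, 0.1113, 0.1884]
orientation: [179.2, 0.8, 167.6]
force: [0.2, 1.3, 0.8]
opening: -0.0001
```

```bash
python3 - <<'E'
from h import *
cv2.imwrite('pics/s1.png',r.capture('side')[50:230,180:400,::-1].repeat(3,0).repeat(3,1)); print(tool()[0],r.get_obs()['force'],r.get_obs()['joint_positions'])
E
```

```text
[0.61309197 0.10647409 0.18391293] [-2.67902215 -4.23906546 -2.77504776] [-26.47136549  25.72403945  16.90175404  96.48246859  -8.78695979
  58.40010108  70.79955104]
```

View pics/s1.png

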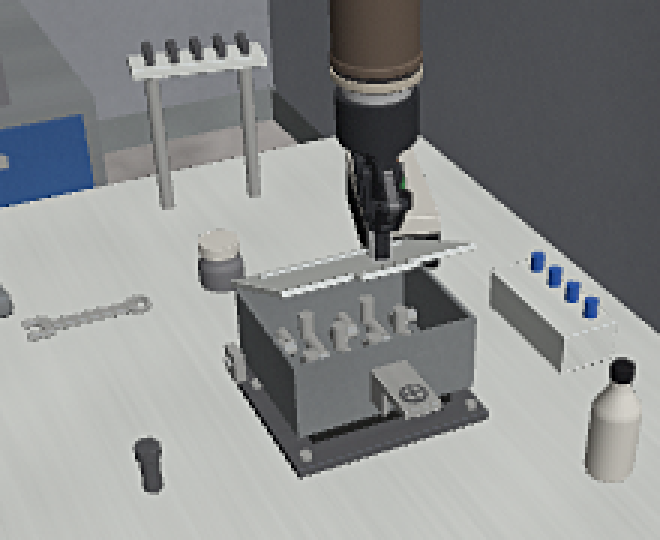

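The lid is partly closed with the fingertips (about px 378,255 in the enlarged crop) on its outer face. I continue the arc.

>>> {"op": "drive_tool", "data": {
  "rows": [
    [[0.001,-0.008,0.021],0],
    [[0.001,-0.004,0.02],0],
    [[0,-0.002,0.015],0],
    [[0,0,0.008],0],
    [[0,0,0.004],0]
  ]
}}

```text
t: 3.98
tool_pos: [0.6114, 0.0923, 0.1268]
orientation: [179.2, 0.8, 167.1]
force: [-16.7, -2.3, 33.8]
opening: -0.0002
```

>>> {"op": "drive_tool", "data": {
  "rows": [
    [[0,0,0],0],
    [[0,0,0],0],
    [[0,0,-0.02],0],
    [[0,0,-0.04],0],
    [[0,0,-0.04],0],
    [[0,0,-0.03],0]
  ],
  "jaw": 0.085
}}

```text
t: 4.48
tool_pos: [0.6064, 0.0946, 0.2594]
orientation: [179.4, 0.2, 167.3]
force: [1.2, -0.3, -1.0]
opening: 0.0723
```

```bash
python3 - <<'E'
from h import *
cv2.imwrite('pics/s2.png',r.capture('side')[50:230,180:400,::-1].repeat(3,0).repeat(3,1)); print(tool()[0],r.get_obs()['force'],r.get_obs()['joint_positions'])
plan([.567,-.2845,.20],173.3)
E
```

```text
[0.60898974 0.09498492 0.26574175] [ 2.53064506 -0.37148561  5.4318587 ] [-26.40076498  20.94240368  17.98464911  91.97178453  -7.42560169
  67.26535224  70.54536286]
10 rows
[[-0.0042, -0.038, 0.0061], -0.0105]
[[-0.0038, -0.0381, 0.0061], -0.0105]
[[-0.0034, -0.0381, 0.0061], -0.0105]
[[-0.003, -0.0381, 0.0061], -0.0105]
[[-0.0026, -0.0382, 0.0061], -0.0105]
[[-0.0022, -0.0382, 0.0061], -0.0105]
[[-0.0018, -0.0382, 0.006], -0.0105]
[[-0.0014, -0.0382, 0.006], -0.0105]
[[-0.001, -0.0383, 0.006], -0.0105]
[[-0.0006, -0.0383, 0.006], -0.0105]
```

View pics/s2.png

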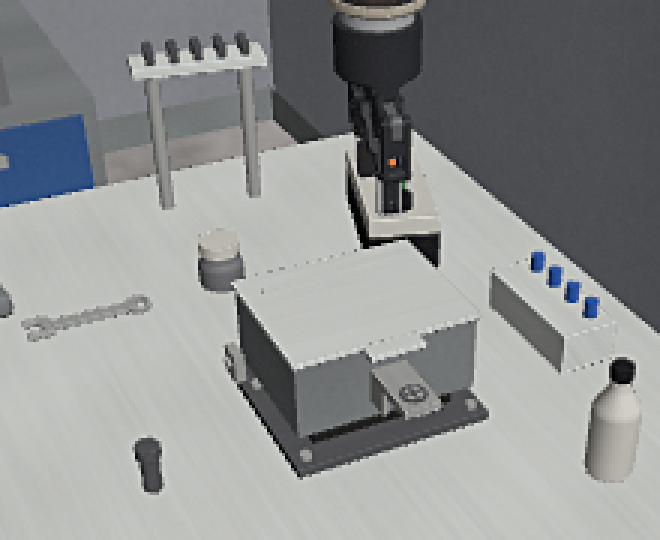

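The lid is flat on the box (edge at px 300–480, 340). Next I go over the jack.

>>> {"op": "drive_tool", "data": {
  "rows": [
    [[-0.004,-0.038,0.002],-0.012],
    [[-0.004,-0.038,0.006],-0.012],
    [[-0.003,-0.038,0.006],-0.012],
    [[-0.003,-0.038,0.006],-0.012],
    [[-0.003,-0.038,0.006],-0.012],
    [[-0.002,-0.038,0.006],-0.012],
    [[-0.002,-0.038,0.006],-0.012],
    [[-0.001,-0.038,0.006],-0.012],
    [[-0.001,-0.038,0.006],-0.012],
    [[-0.001,-0.038,0.006],-0.012]
  ]
}}

```text
t: 5.37
tool_pos: [0.5833, -0.2779, 0.2072]
orientation: [178.7, 1.7, 176.1]
force: [1.0, -0.1, 0.4]
opening: 0.085
```

```bash
python3 - <<'E'
from h import *
for n in('side','top'):
    im=r.capture(n)
    im=im[150:320,270:470] if n=='side' else im[120:250,330:450]
    cv2.imwrite(f'pics/{n}3.png',cv2.resize(im[:,:,::-1],None,fx=3.5,fy=3.5,interpolation=cv2.INTER_CUBIC))
    for l in('jack_grip','saddle_top','handle_pad'):
        print(n,l,[(a.round(1),round(p,2),atz(n,*a,{'j':.075,'s':.068,'h':.103}[l[0]]).round(4)) for a,p in dl(n,l)])
o=r.get_obs();print(o['tool_pos'],o['orientation'],o['joint_positions'].round(1),r.grip_point_offset)
plan([.567,-.2845,.155],173.3)
E
```

```text
side jack_grip [(array([302.6, 278.1]), 0.98, array([ 0.3371, -0.3105,  0.075 ])), (array([257.6, 364. ]), 0.84, array([ 0.5708, -0.2864,  0.075 ])), (array([179.4, 299. ]), 0.42, array([0.5683, 0.0654, 0.075 ])), (array([181.1, 317.7]), 0.17, array([0.6141, 0.0326, 0.075 ]))]
side saddle_top [(array([293. , 302.2]), 0.7, array([ 0.3962, -0.3067,  0.068 ])), (array([266.3, 337.9]), 0.64, array([ 0.505 , -0.2762,  0.068 ]))]
side handle_pad [(array([321.5, 228.4]), 0.96, array([ 0.2256, -0.326 ,  0.103 ])), (array([235.5, 405.5]), 0.87, array([ 0.6846, -0.2926,  0.103 ]))]
top jack_grip [(array([192.8, 388.5]), 0.69, array([ 0.5631, -0.2831,  0.075 ])), (array([263. , 395.4]), 0.61, array([ 0.34  , -0.2984,  0.075 ]))]
top saddle_top [(array([191.3, 391.2]), 0.46, array([ 0.5686, -0.2931,  0.068 ]))]
top handle_pad [(array([154.3, 394.1]), 0.65, array([ 0.6825, -0.3006,  0.103 ])), (array([300.3, 407.2]), 0.56, array([ 0.2256, -0.3272,  0.103 ]))]
[ 0.58413232 -0.27460879  0.20770929] [178.68129766   1.66046912 176.20629933] [  6.7  26.9  21.5  92.1 -12.9  62.2 118.2] 0.0187
2 rows
[[0.009, -0.0061, 0.026], 0.0254]
[[0.0088, -0.0063, 0.026], 0.0254]
```

View pics/side3.png

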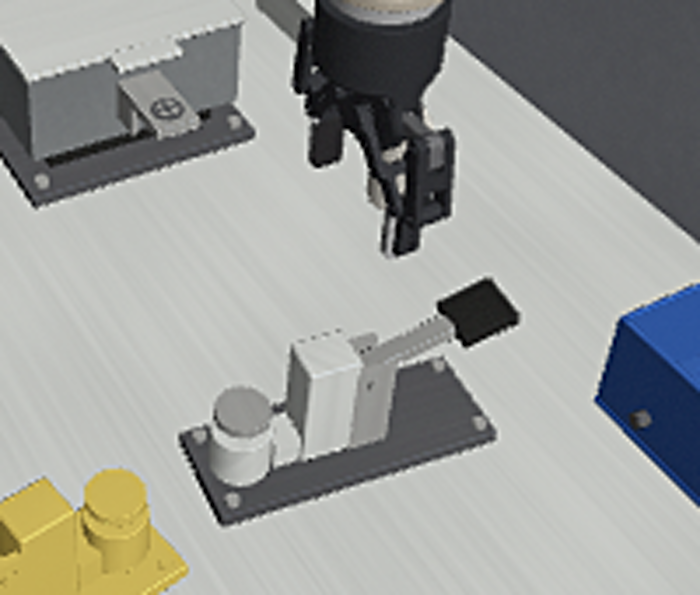

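View pics/top3.png

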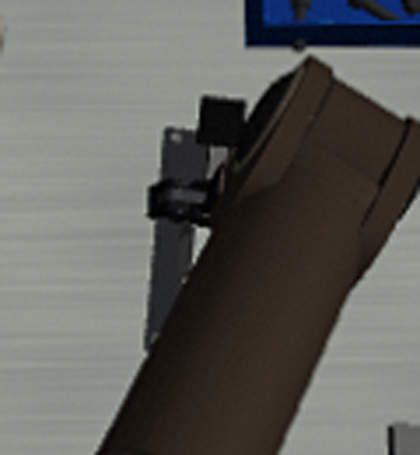

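>>> {"op": "drive_tool", "data": {
  "rows": [
    [[0.008,-0.005,0.01],0.025],
    [[0.007,-0.004,0.015],0.02],
    [[0.004,-0.003,0.015],0.005],
    [[0,0,0.01],0],
    [[0,0,0],0]
  ]
}}

```text
t: 6.18
tool_pos: [0.5701, -0.2763, 0.158]
orientation: [178.5, 1.9, 173.9]
force: [0.1, 0.7, -0.7]
opening: 0.085
```

```bash
python3 - <<'E'
from h import *
p,Q=tool();print(p,r.get_obs()['orientation'],Q.apply([0,0,1]))
plan([.567,-.2845,.055],173.3,step=.02)
E
```

```text
[ 0.5700617  -0.276308    0.15800556] [178.5231568    1.94079286 173.91891722] [ 0.03639527  0.02204139 -0.99909437]
6 rows
[[0.0009, -0.0019, 0.0171], 0.0018]
[[0.0009, -0.0019, 0.0171], 0.0018]
[[0.0009, -0.0019, 0.0171], 0.0018]
[[0.0009, -0.0019, 0.0171], 0.0018]
[[0.0009, -0.0019, 0.0171], 0.0018]
[[0.0009, -0.0019, 0.0171], 0.0018]
```

>>> {"op": "drive_tool", "data": {
  "rows": [
    [[0.001,-0.003,0.018],0.002],
    [[0.001,-0.003,0.018],0.002],
    [[0.001,-0.002,0.018],0.002],
    [[0.001,-0.001,0.018],0.002],
    [[0.001,-0.001,0.018],0.002],
    [[0.001,0,0.012],0.002],
    [[0,0,0],0]
  ]
}}

```text
t: 6.77
tool_pos: [0.5756, -0.2771, 0.0574]
orientation: [178.4, 2.5, 173.9]
force: [-0.1, -0.3, -0.3]
opening: 0.0847
```

```bash
python3 - <<'E'
from h import *
p,Q=tool();print(p,r.get_obs()['orientation'],Q.apply([0,0,1]),r.get_obs()['force'])
im=r.capture('side')[180:320,290:450]
cv2.imwrite('pics/s4.png',cv2.resize(im[:,:,::-1],None,fx=4,fy=4,interpolation=cv2.INTER_CUBIC))
plan([.567,-.2845,.055],173.3,step=.02)
E
```

```text
[ 0.57562713 -0.27710625  0.05739394] [178.44575145   2.48987828 173.9432019 ] [ 0.04604641  0.02238986 -0.99868835] [-0.10342608 -0.31514346 -0.34203005]
1 rows
[[0.0085, -0.0082, 0.0029], 0.0113]
```

View pics/s4.png

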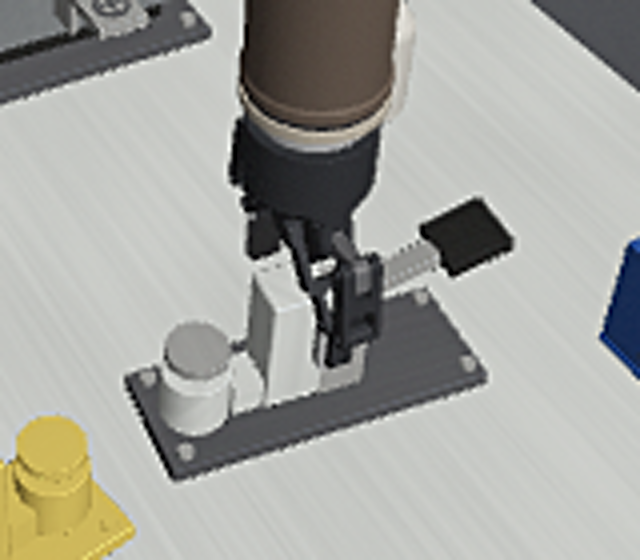

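>>> {"op": "drive_tool", "data": {
  "rows": [
    [[0.007,-0.006,0.002],0.01],
    [[0.004,-0.004,0.002],0.01],
    [[0.001,-0.002,0.001],0],
    [[0,0,0],0]
  ]
}}

```text
t: 7.15
tool_pos: [0.5643, -0.2894, 0.0561]
orientation: [178.5, 2.8, 172.8]
force: [0.4, 0.4, 0.3]
opening: 0.085
```

```bash
python3 - <<'E'
from h import *
p,Q=tool();print(p,r.get_obs()['orientation'],Q.apply([0,0,1]),r.get_obs()['force'])
im=r.capture('side')[180:320,290:450]
cv2.imwrite('pics/s5.png',cv2.resize(im[:,:,::-1],None,fx=4,fy=4,interpolation=cv2.INTER_CUBIC))
plan([.567,-.2845,.055],173.3,step=.02)
E
```

```text
[ 0.56433298 -0.2893683   0.056119  ] [178.48502082   2.80823021 172.76252836] [ 0.05191665  0.02005754 -0.99844998] [0.42623726 0.38734445 0.27265839]
1 rows
[[-0.0017, 0.005, 0.0016], -0.0094]
```

View pics/s5.png

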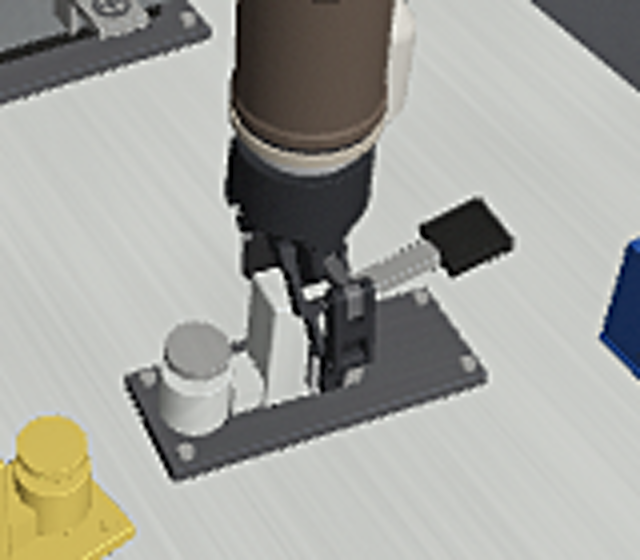

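```bash
python3 - <<'E'
from h import *
p,Q=tool()
for nm,P in [('near tip -y',p+Q.apply([0,-.043,0])),('near tip outer',p+Q.apply([0,-.057,0])),('block base near face',[.567-.0017,-.2845-.017,.012]),('block top',[.567,-.2845,.1]),('sad',[.5075,-.2775,.068])]:
    q=proj('side',P)[0]; print(nm,q.round(1),((q-[290,180])*4).round())
print(Q.as_matrix().round(2))
E
```

```text
near tip -y [369.7 278. ] [319. 392.]
near tip outer [372.4 282.6] [330. 411.]
block base near face [363.3 279.9] [293. 400.]
block top [363.1 250.4] [292. 282.]
sad [339.1 266.3] [196. 345.]
[[-0.99  0.12  0.05]
 [ 0.13  0.99  0.02]
 [-0.05  0.03 -1.  ]]
```

>>> {"op": "drive_tool", "data": {
  "rows": [
    [[0,0.003,0],0],
    [[0,0.002,0],0],
    [[0,0,0],0],
    [[0,0,0],0],
    [[0,0,0],0],
    [[0,0,0],0],
    [[0,0,0],0]
  ],
  "jaw": 0.0,
  "force": 70
}}

```text
t: 7.78
tool_pos: [0.5665, -0.2836, 0.0584]
orientation: [178.5, 3.0, 172.8]
force: [-0.9, 0.0, 0.7]
opening: 0.0332
```

```bash
python3 - <<'E'
from h import *
p,Q=tool();print(p,r.get_obs()['orientation'],Q.apply([0,0,1]),r.get_obs()['force'],r.get_obs()['opening'])
im=r.capture('side')[180:320,290:450]
cv2.imwrite('pics/s6.png',cv2.resize(im[:,:,::-1],None,fx=4,fy=4,interpolation=cv2.INTER_CUBIC))
E
```

```text
[ 0.56653693 -0.28361741  0.05844029] [178.49382834   2.99257203 172.80526613] [ 0.05506947  0.01954148 -0.99829128] [-0.86110815  0.03017403  0.68171694] 0.033197770697494904
```

View pics/s6.png

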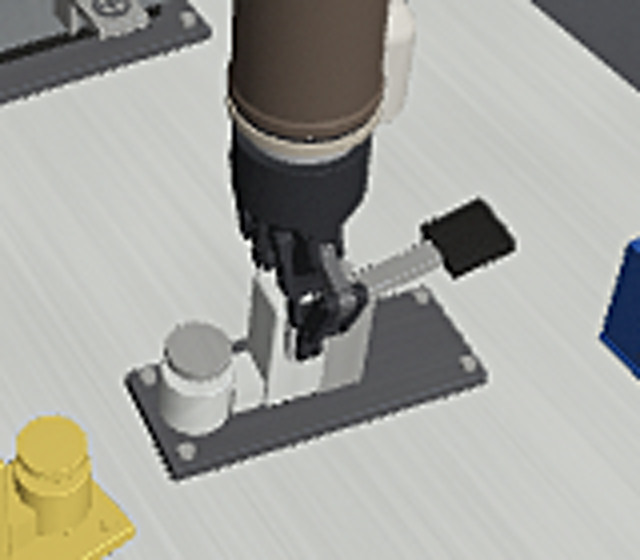

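>>> {"op": "drive_tool", "data": {
  "rows": [
    [[0,0,-0.01],0],
    [[0,0,-0.015],0],
    [[0,0,-0.02],0],
    [[0,0,-0.02],0],
    [[0,0,-0.01],0],
    [[0,0,0],0]
  ]
}}

```text
t: 8.33
tool_pos: [0.5561, -0.2823, 0.1307]
orientation: [178.3, 2.0, 172.8]
force: [0.7, 0.0, -7.4]
opening: 0.0334
```

```bash
python3 - <<'E'
from h import *
p,Q=tool();print(p,r.get_obs()['orientation'],Q.apply([0,0,1]),r.get_obs()['force'],r.get_obs()['opening'])
im=r.capture('side')[180:320,290:450]
cv2.imwrite('pics/s7.png',cv2.resize(im[:,:,::-1],None,fx=4,fy=4,interpolation=cv2.INTER_CUBIC))
plan([.6025,-.16,.13],89.1,turn=6)
E
```

```text
[ 0.5560878  -0.28225821  0.13067973] [178.25153809   2.00694381 172.81179128] [ 0.03854709  0.02589182 -0.99892129] [ 0.65945076  0.0320823  -7.41367007] 0.03339160068649427
14 rows
[[-0.0022, 0.0091, 0.0003], 0.1044]
[[-0.0013, 0.0092, 0.0003], 0.1044]
[[-0.0003, 0.0093, 0.0003], 0.1044]
[[0.0007, 0.0093, 0.0002], 0.1044]
[[0.0017, 0.0092, 0.0002], 0.1044]
[[0.0026, 0.009, 0.0002], 0.1044]
[[0.0035, 0.0086, 0.0001], 0.1044]
[[0.0044, 0.0082, 0.0001], 0.1044]
[[0.0052, 0.0077, 0.0], 0.1044]
[[0.006, 0.0071, -0.0], 0.1044]
[[0.0067, 0.0065, -0.0], 0.1044]
[[0.0074, 0.0057, -0.0001], 0.1044]
[[0.0079, 0.0049, -0.0001], 0.1044]
[[0.0084, 0.0041, -0.0002], 0.1044]
```

View pics/s7.png

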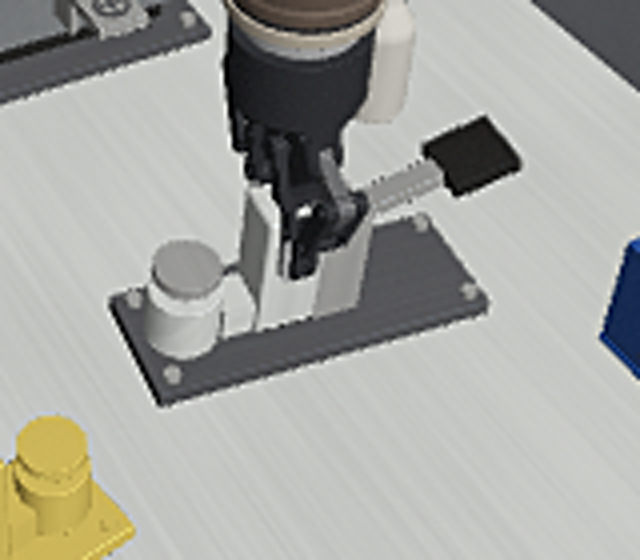

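Jack is lifted and about level. Now the turn.

>>> {"op": "drive_tool", "data": {
  "rows": [
    [[-0.002,0.009,0],0.1],
    [[-0.001,0.009,0],0.105],
    [[0,0.009,0],0.105],
    [[0.001,0.009,0],0.105],
    [[0.002,0.009,0],0.105],
    [[0.003,0.009,0],0.105],
    [[0.0035,0.0086,0],0.105]
  ]
}}

```text
t: 8.97
tool_pos: [0.5714, -0.2201, 0.1226]
orientation: [177.9, -0.4, 129.0]
force: [0.0, 0.3, -7.2]
opening: 0.0335
```

```bash
python3 - <<'E'
from h import *
p,Q=tool();print(p,r.get_obs()['orientation'],Q.apply([0,0,1]),r.get_obs()['joint_positions'].round(1))
plan([.6025,-.16,.13],89.1,turn=6)
E
```

```text
[ 0.57142173 -0.22005242  0.1225684 ] [177.87402567  -0.39749893 129.02208728] [ 0.02445553  0.02874299 -0.99928763] [ -4.8  30.9  31.4 101.9 -22.4  52.5  75.7]
7 rows
[[0.0039, 0.0089, -0.0007], 0.0995]
[[0.0047, 0.0085, -0.0007], 0.0995]
[[0.0056, 0.0079, -0.0007], 0.0995]
[[0.0063, 0.0074, -0.0007], 0.0995]
[[0.007, 0.0067, -0.0008], 0.0995]
[[0.0076, 0.006, -0.0008], 0.0995]
[[0.0082, 0.0052, -0.0008], 0.0995]
```

>>> {"op": "drive_tool", "data": {
  "rows": [
    [[0.004,0.009,-0.001],0.1],
    [[0.005,0.0085,-0.001],0.1],
    [[0.0056,0.008,-0.001],0.1],
    [[0.0063,0.0074,-0.001],0.1],
    [[0.007,0.0067,-0.001],0.1],
    [[0.0076,0.006,-0.001],0.095],
    [[0.008,0.005,-0.001],0.09],
    [[0,0,0],0]
  ]
}}

```text
t: 9.63
tool_pos: [0.5993, -0.1499, 0.1188]
orientation: [179.7, -1.9, 87.7]
force: [0.3, 0.6, -8.2]
opening: 0.0335
```

```bash
python3 - <<'E'
from h import *
p,Q=tool();print(p,r.get_obs()['orientation'],Q.apply([0,0,1]),r.get_obs()['joint_positions'].round(1))
for n in('side','top'):
    im=r.capture(n)
    im=im[120:300,230:430] if n=='side' else im[120:250,230:400]
    cv2.imwrite(f'pics/{n}8.png',cv2.resize(im[:,:,::-1],None,fx=4 if n=='top' else 3,fy=4 if n=='top' else 3,interpolation=cv2.INTER_CUBIC))
E
```

```text
[ 0.59928422 -0.14993504  0.11883935] [179.74487761  -1.91494727  87.7150263 ] [ 0.00578144  0.03321148 -0.99943162] [-18.1  34.8  41.7 100.9 -29.8  55.8  33.8]
```

View pics/side8.png

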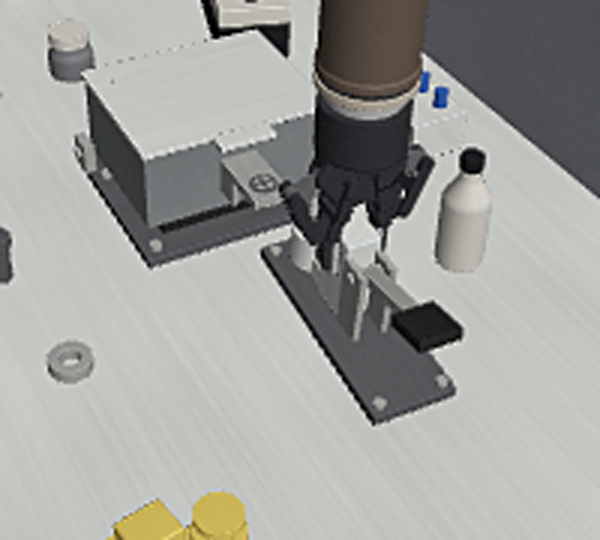

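View pics/top8.png

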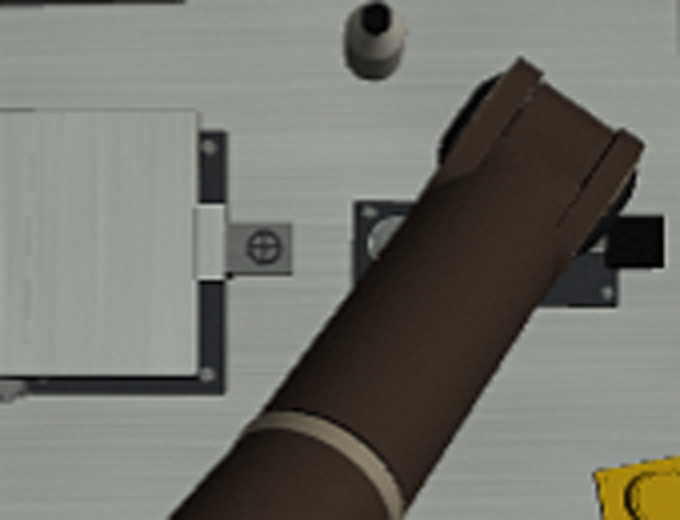

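>>> {"op": "drive_tool", "data": {
  "rows": [
    [[0,0.001,0.012],-0.012],
    [[0,0.001,0.012],-0.012],
    [[0,0.001,0.012],0],
    [[0,0,0.008],0],
    [[0,0,0.006],0],
    [[0,0,0],0]
  ]
}}

```text
t: 10.23
tool_pos: [0.5999, -0.1537, 0.0626]
orientation: [179.7, -1.8, 89.9]
force: [0.8, 2.9, 0.2]
opening: 0.0333
```

```bash
python3 - <<'E'
from h import *
p,Q=tool();print(p,r.get_obs()['orientation'],Q.apply([0,0,1]),r.get_obs()['force'])
im=r.capture('side')[120:300,230:430]
cv2.imwrite('pics/s9.png',cv2.resize(im[:,:,::-1],None,fx=3,fy=3,interpolation=cv2.INTER_CUBIC))
E
```

```text
[ 0.599883   -0.15365761  0.06258758] [179.74871149  -1.81715478  89.8661978 ] [ 0.00445984  0.03169938 -0.9994875 ] [0.764086   2.86739954 0.20489627]
```

View pics/s9.png

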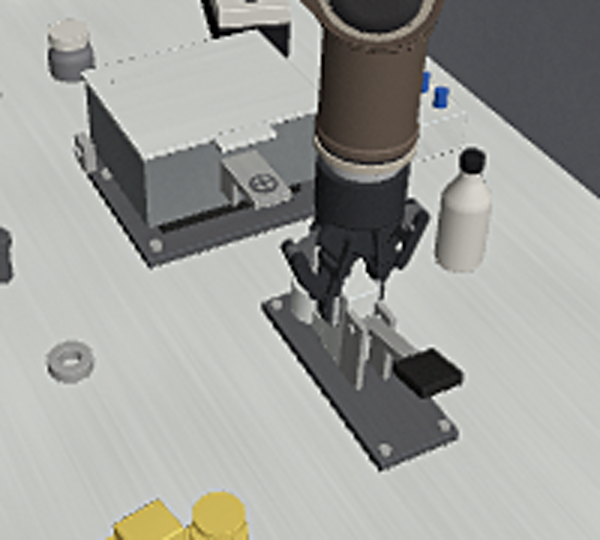

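>>> {"op": "drive_tool", "data": {
  "rows": [
    [[0,0,0],0],
    [[0,0,0],0],
    [[0,0,0],0],
    [[0,0,0],0]
  ],
  "jaw": 0.06
}}

```text
t: 10.62
tool_pos: [0.6021, -0.1568, 0.0665]
orientation: [179.4, -1.6, 89.8]
force: [0.5, 0.5, 0.4]
opening: 0.0601
```

```bash
python3 - <<'E'
from h import *
o=r.get_obs();print(o['tool_pos'],o['orientation'],o['force'],o['opening'])
for n in('side','top'):
    im=r.capture(n)
    im=im[170:300,300:400] if n=='side' else im[150:220,270:400]
    s=6 if n=='top' else 5
    if n=='side': im=im[:120]
    cv2.imwrite(f'pics/{n}10.png',cv2.resize(im[:,:,::-1],None,fx=s,fy=s,interpolation=cv2.INTER_CUBIC))
E
```

```text
[ 0.60212096 -0.15683403  0.06647099] [179.39221551  -1.64647369  89.75009505] [0.50823367 0.50316611 0.35510472] 0.06010904412208854
```

View pics/side10.png

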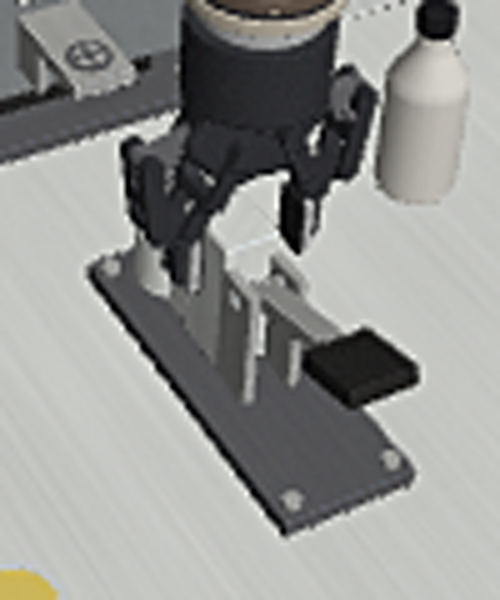

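View pics/top10.png

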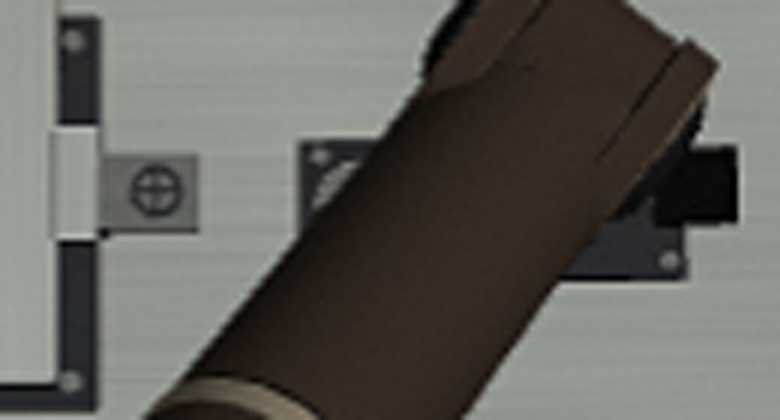

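```bash
python3 - <<'E'
from h import *
S=lambda x,y:atz('side',170+(y-2)/5,300+(x-2)/5,.014).round(4)
T=lambda x,y:atz('top',150+(y-2.5)/6,270+(x-2.5)/6,.014).round(4)
fl,rl,rr=S(112,265),S(292,499),S(391,459); fr,rl2=T(320,156),T(669,259)
print(fl,rl,rr,fr,rl2)
print('yaw side',np.degrees(np.arctan2(*(fl-rl)[1::-1])),'rear line',np.degrees(np.arctan2(*(rr-rl)[1::-1])))
c=((fl+rr)/2+(fr+(rl+rl2)/2)/2)/1 if 0 else ((fl+rr)/2+(fr+(rl+rl2)/2)/2)/2
print('plate centre',(fl+rr)/2,(fr+(rl+rl2)/2)/2,'origin ~ +17.5mm y',c+[0,.0175,0])
M=lambda x,y:atz('top',150+(y-2.5)/6,270+(x-2.5)/6,.094).round(4)
print('mark',M(156,190))
p,Q=tool();print('grasp pt',p-Q.apply([0,0,.0187]))
E
```

```text
[ 0.5719 -0.0751  0.014 ] [ 0.5705 -0.2685  0.014 ] [ 0.6301 -0.2693  0.014 ] [ 0.6309 -0.0759  0.014 ] [ 0.5703 -0.2682  0.014 ]
yaw side 89.58524979187511 rear line -0.7690246825780092
plate centre [ 0.601  -0.1722  0.014 ] [ 0.60065  -0.172125  0.014   ] origin ~ +17.5mm y [ 0.600825  -0.1546625  0.014    ]
mark [0.6024 0.0126 0.094 ]
grasp pt [ 0.60186848 -0.1572846   0.08506759]
```

>>> {"op": "drive_tool", "data": {
  "rows": [
    [[0,0,0.004],0],
    [[0,0,0.003],0],
    [[0,0,0],0],
    [[0,0,0],0],
    [[0,0,0],0],
    [[0,0,0],0]
  ],
  "jaw": 0,
  "force": 60
}}

```text
t: 11.22
tool_pos: [0.6023, -0.1568, 0.0599]
orientation: [179.3, -1.7, 89.8]
force: [0.5, -0.3, 2.6]
opening: 0.0332
```

>>> {"op": "drive_tool", "data": {
  "rows": [
    [[0,0,-0.003],0],
    [[0,0,-0.003],0],
    [[0,0,-0.002],0],
    [[0,0,0],0]
  ]
}}

```text
t: 11.55
tool_pos: [0.5994, -0.1557, 0.0652]
orientation: [179.7, -1.7, 89.8]
force: [-0.8, -0.5, -6.9]
opening: 0.0329
```

>>> {"op": "drive_tool", "data": {
  "rows": [
    [[0.008,0.0005,0],0],
    [[0.012,0.0005,0],0],
    [[0.012,0.0005,0],0],
    [[0.012,0.0005,0],0],
    [[0.012,0.0005,0],0],
    [[0,0,0],0]
  ]
}}

```text
t: 12.05
tool_pos: [0.6013, -0.0913, 0.0653]
orientation: [179.9, -1.9, 89.8]
force: [-0.2, 1.3, -7.4]
opening: 0.0333
```

```bash
python3 - <<'E'
from h import *
o=r.get_obs();print(o['tool_pos'],o['orientation'],o['force'],o['opening'])
im=r.capture('side')[160:260,280:410]
cv2.imwrite(f'pics/s11.png',cv2.resize(im[:,:,::-1],None,fx=6,fy=6,interpolation=cv2.INTER_CUBIC))
E
```

```text
[ 0.60125474 -0.09128445  0.06533253] [179.90284798  -1.85628464  89.82701088] [-0.18223769  1.30395118 -7.35242379] 0.03325830179521132
```

View pics/s11.png

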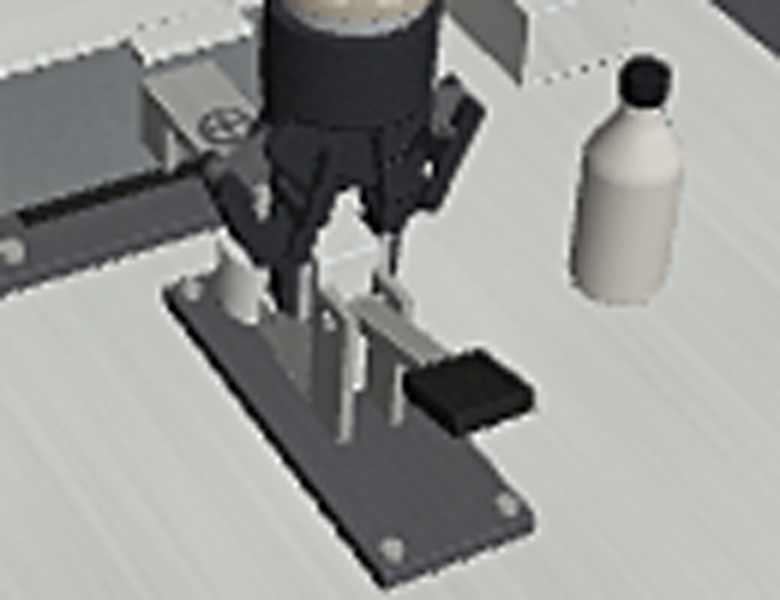

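>>> {"op": "drive_tool", "data": {
  "rows": [
    [[0.007,0.0005,0],0],
    [[0.01,0.0005,0],0],
    [[0.01,0.0005,0],0],
    [[0.005,0,0],0],
    [[0,0,0],0]
  ]
}}

```text
t: 12.52
tool_pos: [0.6031, -0.0568, 0.0668]
orientation: [179.9, -1.8, 89.8]
force: [0.1, -0.2, -7.7]
opening: 0.0334
```

>>> {"op": "drive_tool", "data": {
  "rows": [
    [[0.003,0,0.002],0],
    [[0.003,0,0.002],0],
    [[0,0,0.003],0],
    [[0,0,0.002],0],
    [[0,0,0],0]
  ]
}}

```text
t: 12.93
tool_pos: [0.6034, -0.0503, 0.0604]
orientation: [179.8, -1.9, 89.8]
force: [0.2, -1.2, -7.4]
opening: 0.0333
```

```bash
python3 - <<'E'
from h import *
o=r.get_obs();print(o['tool_pos'],o['orientation'],o['force'],o['opening'])
for n in('side','top'):
    im=r.capture(n)
    im=im[140:240,270:400] if n=='side' else im[150:220,240:370]
    s=6
    cv2.imwrite(f'pics/{n}12.png',cv2.resize(im[:,:,::-1],None,fx=s,fy=s,interpolation=cv2.INTER_CUBIC))
E
```

```text
[ 0.60342731 -0.05034702  0.06042106] [179.78258827  -1.87227902  89.8112458 ] [ 0.21659937 -1.2125616  -7.40922507] 0.033286896257430046
```

View pics/side12.png

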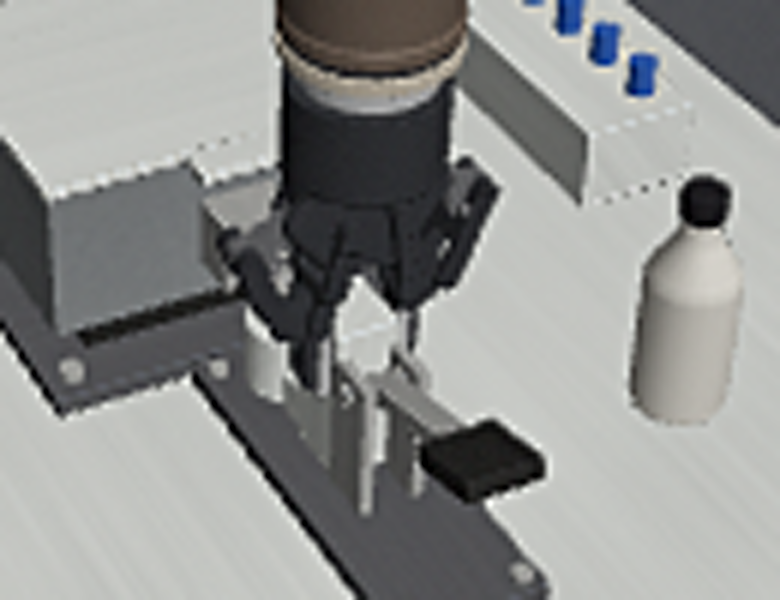

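View pics/top12.png

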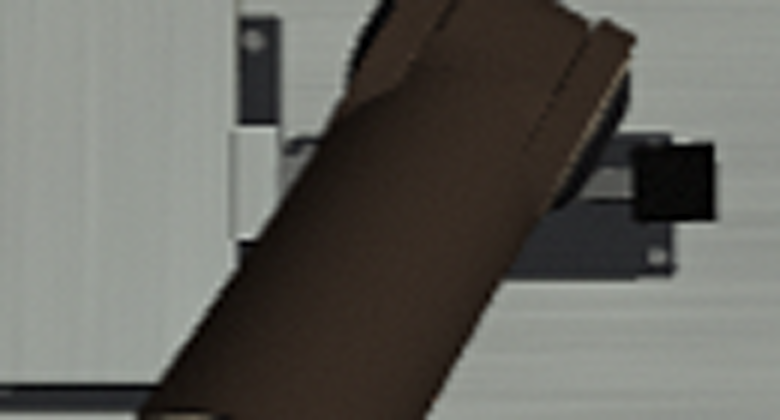

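>>> {"op": "drive_tool", "data": {
  "rows": [
    [[0,0,0.002],0],
    [[0,0,0.002],0],
    [[0,0,0],0]
  ]
}}

```text
t: 13.28
tool_pos: [0.6036, -0.0506, 0.0604]
orientation: [179.7, -2.1, 89.8]
force: [-0.3, -0.4, -7.4]
opening: 0.0334
```

>>> {"op": "drive_tool", "data": {
  "rows": [
    [[0,0,0],0],
    [[0,0,0],0],
    [[0,0,0],0],
    [[0,0,0],0]
  ],
  "jaw": 0.07
}}

```text
t: 13.62
tool_pos: [0.606, -0.0523, 0.0616]
orientation: [179.4, -2.0, 89.7]
force: [0.3, 0.5, -0.2]
opening: 0.0701
```

```bash
python3 - <<'E'
from h import *
o=r.get_obs();print(o['tool_pos'],o['orientation'],o['force'],o['opening'])
for n in('side','top'):
    im=r.capture(n)
    im=im[165:265,280:410] if n=='side' else im[150:220,240:370]
    s=6
    cv2.imwrite(f'pics/{n}13.png',cv2.resize(im[:,:,::-1],None,fx=s,fy=s,interpolation=cv2.INTER_CUBIC))
E
```

```text
[ 0.60596488 -0.05233601  0.06162222] [179.42812527  -1.99221364  89.68461625] [ 0.31898295  0.47833978 -0.22279923] 0.07009227432105776
```

View pics/side13.png

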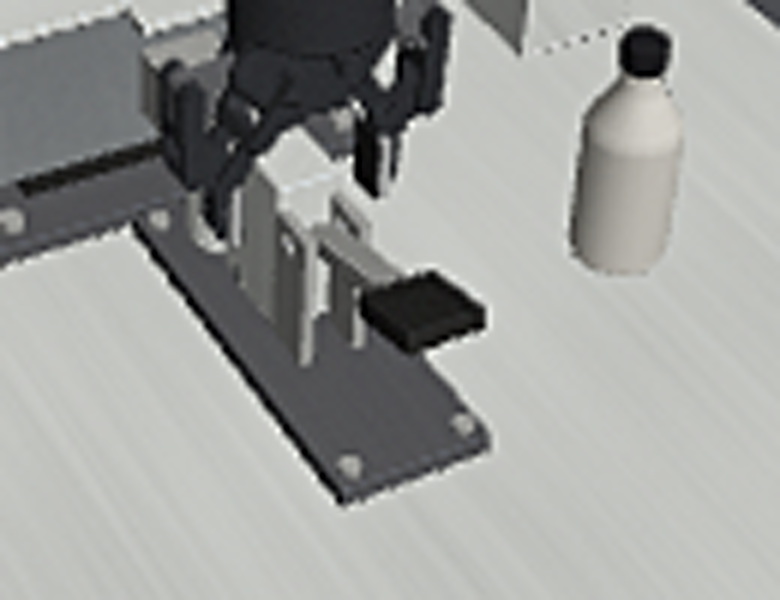

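View pics/top13.png

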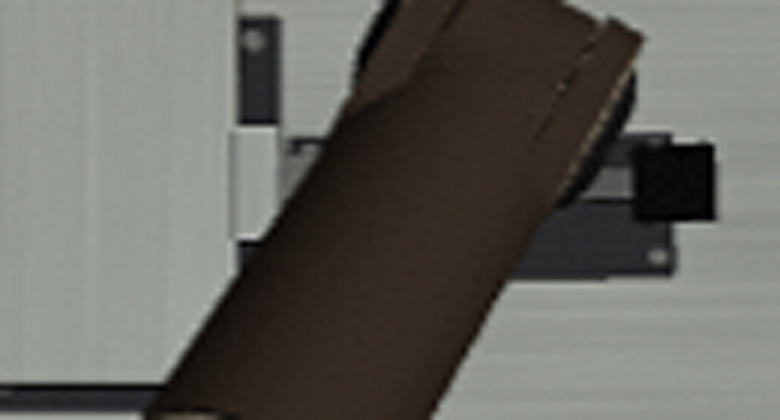

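```bash
python3 - <<'E'
from h import *
S=lambda x,y:atz('side',165+(y-2.5)/6,280+(x-2.5)/6,.014).round(4)
T=lambda x,y:atz('top',150+(y-2.5)/6,240+(x-2.5)/6,.014).round(4)
fl,rl,rr=S(159,219),S(350,465),S(463,424); rl2=T(658,256)
print(fl,rl,rr,rl2,'standbolt',S(12,221),T(252,40))
d=fl-rl; u=d/np.linalg.norm(d); print('yaw',np.degrees(np.arctan2(u[1],u[0])),'plate c',(fl+rr)/2,'saddle',(fl+rr)/2+u*.0775)
E
```

```text
[0.5743 0.031  0.014 ] [ 0.5735 -0.1626  0.014 ] [ 0.6328 -0.1637  0.014 ] [ 0.5736 -0.1623  0.014 ] standbolt [0.5077 0.0632 0.014 ] [0.6986 0.0613 0.014 ]
yaw 89.76324192809288 plate c [ 0.60355 -0.06635  0.014  ] saddle [0.60387025 0.01114934 0.014     ]
```

>>> {"op": "drive_tool", "data": {
  "rows": [
    [[0,0,-0.01],0],
    [[0,0,-0.02],0],
    [[0,0,-0.03],0],
    [[0,0,-0.04],0],
    [[0,0,-0.02],0],
    [[0,0,0],0]
  ]
}}

```text
t: 14.22
tool_pos: [0.6031, -0.0575, 0.187]
orientation: [179.8, -1.9, 89.6]
force: [1.2, 0.5, 0.5]
opening: 0.0696
```

```bash
python3 - <<'E'
from h import *
o=r.get_obs();print(o['tool_pos'],o['orientation'],o['force'],o['opening'])
for n in('side',):
    im=r.capture(n)
    im=im[125:225,260:390] if n=='side' else im[150:220,240:370]
    s=6
    cv2.imwrite(f'pics/{n}14.png',cv2.resize(im[:,:,::-1],None,fx=s,fy=s,interpolation=cv2.INTER_CUBIC))
    for l in('handle_pad','saddle_top','lift_point','jack_grip'):
        print(l,[(a.round(1),round(p,2),atz(n,*a,{'j':.075,'s':.068,'h':.103,'l':.08}[l[0]]).round(4)) for a,p in dl(n,l)])
plan([.6034,-.169,.125])
E
```

```text
[ 0.6031321  -0.05752653  0.18695933] [179.75522498  -1.87170697  89.58673891] [1.16261934 0.525424   0.48212981] 0.06960935717221864
handle_pad [(array([322.4, 230.3]), 0.89, array([ 0.2283, -0.3296,  0.103 ])), (array([214. , 349.6]), 0.73, array([ 0.604 , -0.1626,  0.103 ]))]
saddle_top [(array([292.6, 301.8]), 0.73, array([ 0.3959, -0.3053,  0.068 ])), (array([188.7, 319.2]), 0.43, array([0.6052, 0.0061, 0.068 ]))]
lift_point [(array([181.3, 312.6]), 0.67, array([0.5971, 0.0327, 0.08  ]))]
jack_grip [(array([305.5, 280.7]), 0.66, array([ 0.339 , -0.3198,  0.075 ])), (array([198.2, 327.1]), 0.63, array([ 0.6003, -0.0502,  0.075 ]))]
4 rows
[[-0.0286, 0.001, 0.013], 0.0]
[[-0.0286, 0.001, 0.013], 0.0]
[[-0.0286, 0.001, 0.013], 0.0]
[[-0.0286, 0.001, 0.013], 0.0]
```

View pics/side14.png

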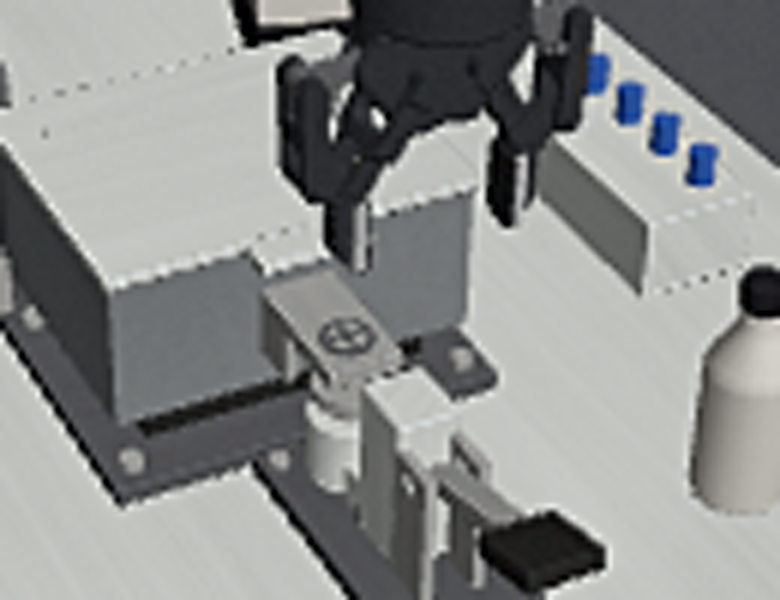

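The jack stands with its saddle under the pad (mark at px 347,337 of the crop). Now I move over the handle pad with the jaws closed.

>>> {"op": "drive_tool", "data": {
  "rows": [
    [[-0.025,0,0],0],
    [[-0.029,0,0.003],0],
    [[-0.029,0,0.015],0],
    [[-0.022,0,0.02],0],
    [[0,0,0.01],0],
    [[0,0,0],0]
  ],
  "jaw": 0
}}

```text
t: 14.97
tool_pos: [0.5963, -0.1592, 0.119]
orientation: [-179.1, -2.0, 89.9]
force: [0.6, 0.1, -0.7]
opening: -0.0002
```

```bash
python3 - <<'E'
from h import *
o=r.get_obs();print(o['tool_pos'],o['orientation'],o['force'],o['opening'])
plan([.6034,-.169,.103])
E
```

```text
[ 0.59634714 -0.15919092  0.1190062 ] [-179.07806462   -1.98067073   89.91996406] [ 0.6063365   0.06578129 -0.74525796] -0.00022765003710915557
1 rows
[[-0.0103, 0.0073, 0.0155], 0.0]
```

>>> {"op": "drive_tool", "data": {
  "rows": [
    [[-0.008,0.006,0.002],0],
    [[-0.002,0.002,0.004],0],
    [[0,0,0.008],0],
    [[0,0,0.008],0],
    [[0,0,0.008],0],
    [[0,0,0.008],0]
  ]
}}

```text
t: 15.47
tool_pos: [0.6062, -0.1675, 0.0792]
orientation: [-179.2, -1.9, 90.1]
force: [-4.3, -3.4, 12.2]
opening: 0.0003
```

>>> {"op": "drive_tool", "data": {
  "rows": [
    [[-0.001,0,0.008],0],
    [[-0.001,0,0.008],0],
    [[0,0,0.006],0]
  ]
}}

```text
t: 15.72
tool_pos: [0.6065, -0.1663, 0.0583]
orientation: [-179.3, -2.1, 90.2]
force: [-8.8, 0.8, 42.9]
opening: -0.0002
```

>>> {"op": "drive_tool", "data": {
  "rows": [
    [[0,0,0.001],0],
    [[0,0,0.001],0]
  ]
}}

```text
t: 15.88
tool_pos: [0.6064, -0.1664, 0.0597]
orientation: [-179.4, -2.2, 90.3]
force: [-5.8, -0.5, 14.6]
opening: 0.0002
```

```bash
python3 - <<'E'
from h import *
o=r.get_obs();print(o['tool_pos'],o['orientation'],o['force'],o['opening'])
im=r.capture('side')[125:225,260:390]
cv2.imwrite(f'pics/s15.png',cv2.resize(im[:,:,::-1],None,fx=6,fy=6,interpolation=cv2.INTER_CUBIC))
E
```

```text
[ 0.60638499 -0.1664385   0.05966016] [-179.36004034   -2.17144044   90.26968066] [-5.82883295 -0.46475904 14.55245749] 0.0002230737499611919
```

View pics/s15.png

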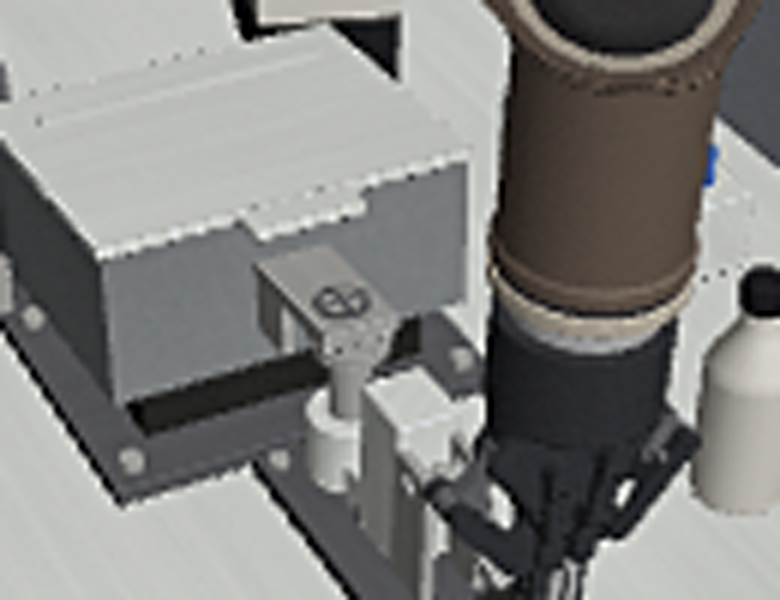

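The feeder is raised and the lid shut (mark moved up to px 342,302). Next the handle goes back up.

>>> {"op": "drive_tool", "data": {
  "rows": [
    [[0,0,-0.008],0],
    [[0,0,-0.012],0],
    [[0,0,-0.012],0],
    [[0,0,-0.015],0],
    [[0,0,-0.012],0],
    [[0,0,0],0],
    [[0,0,0],0],
    [[0,0,0],0]
  ]
}}

```text
t: 16.6
tool_pos: [0.6079, -0.1644, 0.1207]
orientation: [-179.5, -2.3, 90.6]
force: [0.7, -0.2, -0.4]
opening: 0.0001
```

```bash
python3 - <<'E'
from h import *
o=r.get_obs();print(o['tool_pos'],o['orientation'],o['force'],o['opening'])
im=r.capture('side')[140:240,270:400]
cv2.imwrite(f'pics/s16.png',cv2.resize(im[:,:,::-1],None,fx=6,fy=6,interpolation=cv2.INTER_CUBIC))
E
```

```text
[ 0.60787283 -0.16441549  0.1206842 ] [-179.52478421   -2.33019348   90.55037499] [ 0.69471512 -0.21913997 -0.39341426] 5.102138502698825e-05
```

View pics/s16.png

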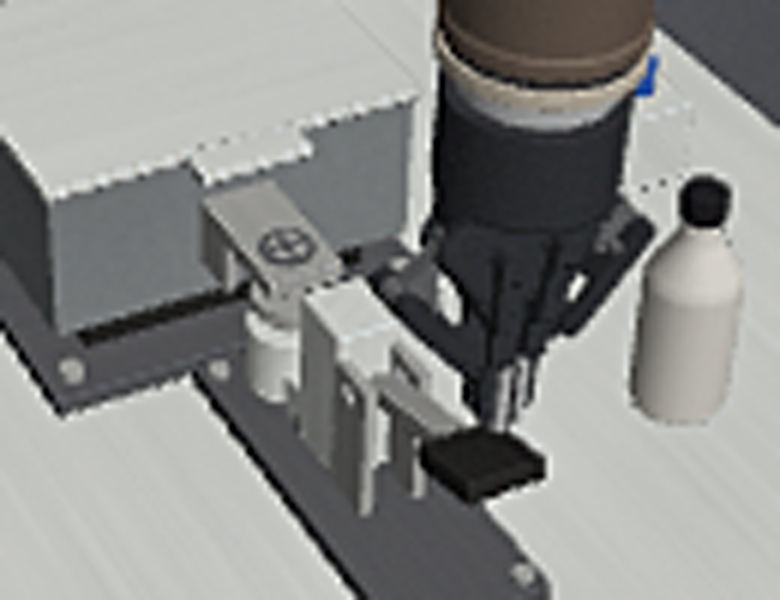

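>>> {"op": "drive_tool", "data": {
  "rows": [
    [[-0.005,-0.004,0.003],0],
    [[0,0,0.01],0],
    [[0,0,0.01],0],
    [[0,0,0.009],0],
    [[-0.001,0,0.009],0],
    [[-0.001,0,0.008],0]
  ]
}}

```text
t: 17.15
tool_pos: [0.6033, -0.1701, 0.0667]
orientation: [-179.6, -2.4, 90.5]
force: [-2.8, 5.8, 12.5]
opening: 0.0003
```

>>> {"op": "drive_tool", "data": {
  "rows": [
    [[-0.001,0,0.008],0],
    [[0,0,0.006],0]
  ]
}}

```text
t: 17.32
tool_pos: [0.6041, -0.1687, 0.0552]
orientation: [-179.6, -2.7, 90.5]
force: [-23.4, 7.3, 89.7]
opening: -0.0
```

>>> {"op": "drive_tool", "data": {
  "rows": [
    [[0,0,0],0],
    [[0,0,0.001],0],
    [[0,0,0.002],0]
  ]
}}

```text
t: 17.57
tool_pos: [0.6035, -0.1691, 0.0584]
orientation: [-179.8, -3.1, 90.5]
force: [-5.1, 2.3, 24.1]
opening: 0.0
```

```bash
python3 - <<'E'
from h import *
import time
for n in('side','top'):
    im=r.capture(n)
    im=im[140:240,270:400] if n=='side' else im[140:240,220:400]
    s=6 if n=='side' else 4
    cv2.imwrite(f'pics/{n}17.png',cv2.resize(im[:,:,::-1],None,fx=s,fy=s,interpolation=cv2.INTER_CUBIC))
    o=r.get_obs();print(o['tool_pos'],o['orientation'],o['force'],o['opening'])
E
```

```text
[ 0.60352186 -0.16905412  0.05834476] [-179.76521565   -3.10632449   90.4589466 ] [-5.8928335   2.69311535 23.49584643] 0.0002677499563086325
[ 0.60351953 -0.16908899  0.05836408] [-179.75806124   -3.09921174   90.46148703] [-5.40999892  2.56282754 22.84218653] 0.00017004129975341654
```

View pics/side17.png

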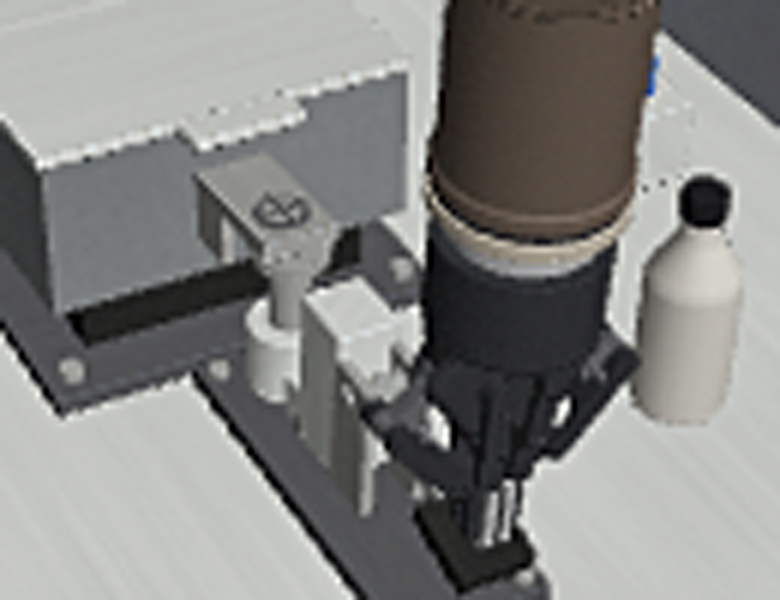

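View pics/top17.png

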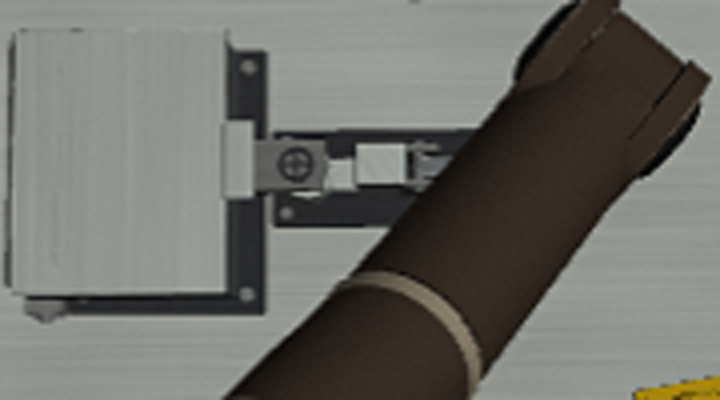

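The handle is at its stop under a steady 23 N, the lug is raised, the lid is shut and the jack hasn't moved (front bolt still at px 219,369). I'm handing in.

```bash
python3 - <<'E'
from h import *
print(r.finish_job()); o=r.get_obs();print(o['t'],o['tool_pos'],o['force'])
E
```

```text
the job is handed in; nothing more can be done
None
the job is handed in; nothing more can be done
```

I shut the feeder's lid and stood the grey jack under the lift pad (the yellow look-alike was not touched). I let go of it, pumped it once, then pushed the handle fully down again and handed the job in holding it there. The interface reports no verdict, so I can't confirm the result beyond my own checks.

**Last checks that agreed:**
- **Lid:** it looks shut in the last side and top pictures.
- **Saddle position:** it measured about 2.5 mm horizontally from the lift point after I let go, against the 14 mm allowed. The jack's front bolt stayed at the same pixel through both strokes.
- **Jack:** it looked flat on the table, but I did not measure its angle.
- **Handle and feeder:** the fingertip stood at 58 mm, against 59 mm for fully down, with about 23 N held steadily. The mark on the lug rose by about the same amount as in the first stroke. I had no direct reading of the joint angles or of the force on the saddle.
- **Bystanders:** I was never near them, and those in the last pictures looked unmoved. I did not measure them again.
- **Time:** about 18 s of the 72 s allowed.

**What didn't go cleanly:**
- The second push briefly reached about 90 N at the wrist, under the 120 N limit, before I eased it off.
- The tool drifted 2–3° off vertical during the moves. That tilted the jack while I carried it, so I set it down once on the way to level it before the final placing.

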